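# Fit a sanding drum in the spindle's taper and tap it home

## Robot

A 6-joint arm with a two-finger parallel gripper is mounted at the origin on the work surface. World frame = base frame: x ahead of the robot, y to its left, z up, the work surface at z = 0. Lengths are in m, angles in rad, forces in N, time in s.
With the tool pointing down it reaches from about 0.425 to 0.95 m from the base axis. Payload 3.5 kg.
Tool frame: the origin (TCP) lies midway between the tips of the shut fingers; the grasp point (between the pads) lies 19 mm behind it; x points along the fingers, y is the direction in which the jaws open and shut, and the axes are right-handed (so a half turn about x gives the same grasp; the last joint's range is limited). The gripper opens to 85 mm and grips with 20 to 120 N. Pads are 22 mm wide; open, the fingers measure 114 mm over their backs; the gripper's body (76 mm by 85 mm) begins 54 mm behind the grasp point. The pads swing forward as they close: fully open they stand 13 mm farther back than shut.
Start: joints at [-1.305, 0.286, 1.577, -0, 1.279, -0.15], TCP at [0.273, -0.617, 0.231] pointing down, gripper open.
Joint ranges: [-2.77, 2.77], [-0.9, 2.22], [0.21, 2.48], [-1.53, 4.67], [0.24, 2.81], [-2.84, 2.84]. Speed limits (rad/s): [2.79, 2.79, 3.14, 3.14, 3.14, 3.14].

## Interface

Orientations are given as a unit quaternion [x, y, z, w].
In Python, from plant import sensors, optics, ctrl gives the robot as it stands.
- The arm moves only by the tool arm_command, never from a script. Its argument "increments" is a list that holds one entry, the list of rows, each a list of 4 numbers: the shift along the tool's x, y, z in cm, then the turn about the tool's x in rad. A call has 1 to 20 rows; each row shifts and turns the commanded pose from where the row before left it, along the tool's axes as they then stand; what a row does not reach is not made up. A row lasts 1/8 s, in which the tool goes at most 62.5 mm and 10.7 degrees, less where a joint would pass 70% of its speed; a pose out of reach is approached as far as the arm can. A call with a gripper value outside its range is refused whole. "grip" is the finger opening in cm, from 0 to 8.54, set as the call begins (left out, the last holds). The fingers move at their own pace and stop on an object; "grip_force" is the grip in N (left out, the last holds). Time passes only in rows, so rows that do not move let the fingers close. It gives the time, the measured TCP pose, the force and the opening at its end, in the units of the state.
- sensors.get_state(): the state, without advancing time (a new reading comes with each control period).
- optics.read_camera(name): name is "scene" or "side" or "wrist"; returns the picture (420x560x3 uint8, blue, green, red); there is no depth.
- optics.camera_model(name): a dict with "camera_matrix" (3x3 intrinsics, pixels), "dist" ([k1, k2, p1, p2, k3] as OpenCV has them; the pictures are not rectified), "world_from_camera" (4x4, takes a point from camera to world coordinates); the wrist camera has in their place "mount" (4x4, takes a point from camera to tool coordinates, whose origin is the TCP and whose axes are the tool frame's). Camera axes: x right, y up, looking along -z (the intrinsics and any distortion apply to the point x, -y, -z); pixel columns grow to the right and rows downward; lengths in m; the calibration is good to about 2 mm. A picture is of the moment at which its call begins: read the wrist's pose just before it. camera_model takes no time and is no camera call.
- ctrl.sign_off(): hands the job in, once; it reports no verdict.
Trained networks look in the newest picture that a camera, given by its name, has taken for a name from the list of things; names that differ only in an ending like _2 or _b are one class to them, and where a whole thing is asked for, a point or a joint stands for the part that bears it (a point fixed in the world has none). Each returns a list of dicts, best first, with "conf" (0 to 1); they miss things now and then, are a little off and sometimes report something else, mostly with a low value. They report only what shows in the picture. A call takes as long as a camera call.
- optics.boxes_of(camera, query): "at" ([row, column] in pixels, amid what is visible of it).
- optics.place_of(camera, query): "at" ([row, column] in pixels: a listed point, or the origin of a listed thing).
The state is a dict: "time": time; "qpos": joint angles; "dq": joint speeds; "joint_efforts": joint torques, N m; "eef_pos": TCP position; "tcp_rot": TCP orientation; "contact_force": force on the tool from outside, world axes, zero at the start; "wrist_torque": the same for the moment, N m; "opening": opening from 0.0 (shut) to 1.0 (fully open).
Only numpy, scipy, OpenCV 4.12 (cv2) and the standard library are available. Lean on these libraries where they do the work, as an engineer would, in place of code of your own. Each camera call takes 0.05 s, during which the arm holds its last target.

## Task

Take the orange sanding drum out of the wooden rack, stand its tapered shank in the brass taper socket of the green spindle sander and let go of it without pressing it in by hand. Then, with the flat end of the round mallet on the drum's top nut, tap it down gently until the taper locks: it must sit solid, so that a last firm tap of about 25 to 35 N no longer moves it, but never go over 45 N. Finally stand the mallet upright on its cork mat again, and leave the other things on the bench where they are.

Things in the scene. Friction and masses are not known exactly. Their poses are not given: they have to be found in the camera images.
- sander: Spindle sander: fixed green housing, grey table plate 220 mm square, top 60 mm above the bench, spindle nose in its middle; origin on the spindle axis at bench height. The brass sleeve gives way with the shank only above about 10 N of axial force, plus about 0.6 N per mm/s of speed. Where the taper locks and stops dead differs each time: flange somewhere 1 to 9 mm above the nose. No spring back.
- arbor_mid (a point): Orange sanding drum on a taper arbor, loose, upright (z up), round, 107 mm tall, 0.3 kg; this point: the middle of the orange sleeve (44 mm diameter, 45 mm tall; grip here), 70.5 mm above the shank's tip. Below the sleeve a steel flange 60 mm wide, 6 thick, then the tapered shank, 42 mm long, 28 mm wide at the flange, 16 at the tip. Stands in one of the rack's holes, flange on the rack.
- arbor_flange (a point): Centre of the underside of the orange drum's flange, 28.5 mm below the middle of the sleeve.
- arbor_top (a point): Centre of the top of the orange drum's steel nut, where the mallet strikes; 36.5 mm above the middle of the sleeve. The nut is 24 mm in diameter and 10 mm tall, on a 30 mm washer 4 mm thick that lies on the orange sleeve.
- spindle_nose (a point): Centre of the top of the sander's spindle nose (z up), a steel ring 60 mm outside, 31 mm inside, 70 mm above the bench. In it a split brass sleeve with a tapered bore for the shank (mouth 23 mm wide). Set in by its own weight, the drum stops with its flange about 12 to 14 mm above the nose.
- mallet_grip (a point): Loose round mallet standing on its flat end on the cork mat, z up, 0.35 kg, 160 mm tall. From below: dark head 58 mm in diameter and 72 mm tall, brass collar 40 mm wide and 5 tall, light handle 25 mm in diameter and 83 mm tall. This point is on the axis in the handle (grip here), 132 mm above the flat end, 28 mm below the top.
- mallet_face (a point): Centre of the mallet's flat lower end, the striking face, 132 mm below the grip point.
- mat_top (a point): Centre of the top of the round cork mat, 104 mm diameter and 4 mm thick, fixed on the bench, on which the mallet stands at the start and belongs at the end.
- rack: Wooden block 70 x 280 mm and 60 mm tall, fixed; origin at the centre of its underside, its y axis along its length. Three upright 31 mm through holes at -95, 0 and +95 mm along y hold three drums in any order.
- arbor_grey_mid (a point): Middle of the grey drum (38 mm diameter) in the rack, otherwise like the orange one. Leave alone.
- arbor_blue_mid (a point): Middle of the blue drum (40 mm diameter) in the rack, otherwise like the orange one. Leave alone.
- glue: Yellow glue bottle, 56 mm diameter, 150 mm tall; origin at the centre of its underside. Leave alone.
- tin: Open aluminium tin, 72 mm diameter, 80 mm tall; origin at the centre of its underside. Leave alone.
- spanner: Flat steel spanner lying on the bench; origin at its underside. Leave alone.
- offcut: Dark wood offcut 120 x 60 x 30 mm; origin at the centre of its underside. Leave alone.
- brush: Bench brush lying on the bench; origin at its underside. Leave alone.
- sandblock: Cork sanding block 100 x 50 x 33 mm; origin at the centre of its underside. Leave alone.

How it is judged:
By the outcome, as a careful person would: the job done as asked, in the order asked, and still so for the second after the job is handed in, with the robot touching nothing.
It also fails if it takes over 70 s, if anything falls off the work surface, if the arm or the gripper's body presses on something with over 40 N, if the wrist force passes 120 N, or if a joint passes its speed limit or range.

## Working session

There is one attempt and no reset: what is moved stays moved. The work goes in short steps, Python scripts to look and compute and a tool call to move; the robot and the scene stay as the last step left them, time stands still between calls to the robot, and variables do not carry over. Pictures are saved under pics/ and viewed, and the job is handed in when it is done.

Besides the shell and the picture viewer there is one more tool, called after "Emit:" as name(argument=value, ...) on one line, values as JSON. arm_command: Moves the arm, as the interface text tells. Its arguments: {"type":"object","properties":{"increments":{"type":"array","items":{"type":"array","items":{"type":"array","items":{"type":"number"}}}},"grip":{"type":"number"},"grip_force":{"type":"number"}},"required":["increments"]}

```bash
mkdir -p pics; ls; python3 - <<'E'
from plant import sensors, optics, ctrl
import cv2
s=sensors.get_state();print(s)
for c in ["scene","side","wrist"]:
    im=optics.read_camera(c);cv2.imwrite(f"pics/{c}0.png",im)
    m=optics.camera_model(c);print(c,m)
E
```

```text
pics
{'time': 0.0, 'qpos': array([-1.30502899e+00,  2.87184038e-01,  1.57817193e+00,  1.96595518e-05,
        1.27863012e+00, -1.49970636e-01]), 'dq': array([-0.0004365 , -0.00052321,  0.00075124,  0.00129678, -0.0002063 ,
        0.00142065]), 'joint_efforts': array([ 1.29592217e-04, -4.05975509e+01, -2.92626160e+01, -1.59426963e-04,
        5.80521708e-03, -1.12539541e-05]), 'eef_pos': array([ 0.27248277, -0.61683496,  0.22993769]), 'tcp_rot': array([-0.69184244, -0.14677243,  0.69192708, -0.14508208]), 'contact_force': array([ 0.71242788, -0.55179693,  0.6036912 ]), 'wrist_torque': array([-0.06026263,  0.04376651,  0.02688348]), 'opening': 0.9994642820930286}
scene {'camera_matrix': array([[514.87849756,   0.        , 285.67803793],
       [  0.        , 514.87849756, 206.52652587],
       [  0.        ,   0.        ,   1.        ]]), 'dist': array([-0.13143038,  0.        ,  0.        ,  0.        ,  0.        ]), 'world_from_camera': array([[ 0.63319615, -0.47353012,  0.61223514,  1.44894152],
       [ 0.77392547,  0.37703631, -0.50880545, -0.78368311],
       [ 0.01009983,  0.7
[... 532 characters left out ...]
0.78108193,  1.3965739 ],
       [ 0.        ,  0.        ,  0.        ,  1.        ]])}
wrist {'camera_matrix': array([[332.81223587,   0.        , 273.87819152],
       [  0.        , 332.81223587, 206.34876248],
       [  0.        ,   0.        ,   1.        ]]), 'dist': array([-0.06082431,  0.        ,  0.        ,  0.        ,  0.        ]), 'mount': array([[ 5.60454590e-04,  2.95137578e-01, -9.55454602e-01,
        -1.43038223e-01],
       [ 9.99999022e-01, -1.38956312e-03,  1.57351011e-04,
         1.29953431e-03],
       [-1.28122428e-03, -9.55453756e-01, -2.95138068e-01,
        -7.38250022e-02],
       [ 0.00000000e+00,  0.00000000e+00,  0.00000000e+00,
         1.00000000e+00]])}
```

View pics/scene0.png

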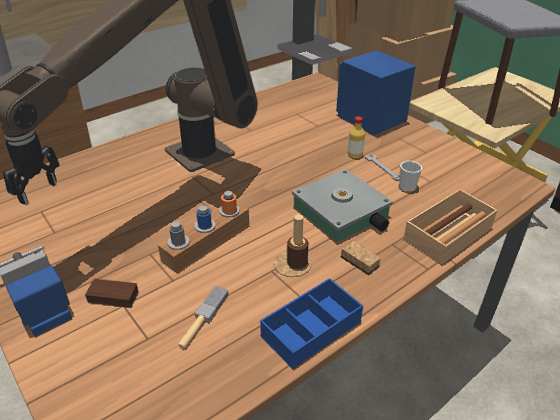

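View pics/side0.png

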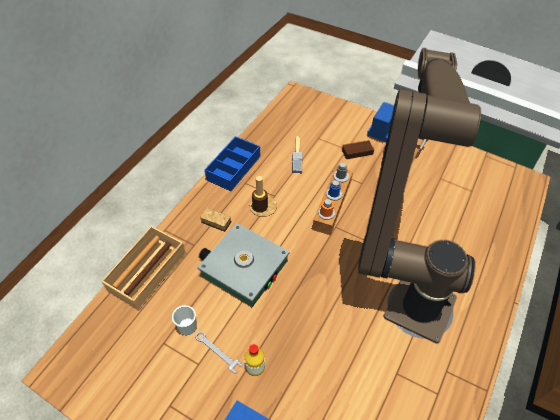

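View pics/wrist0.png

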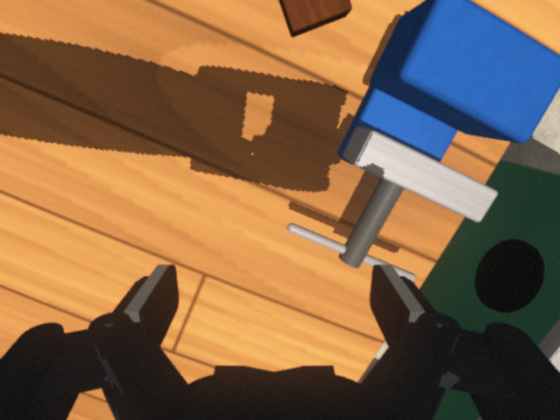

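Scene camera: the orange drum is at about col 229, row 203, the mallet at (297, 245) and the sander nose at (342, 195). The side camera shows them at (327, 208), (259, 195) and (244, 258). Next I'll triangulate.

```bash
cat > h.py <<'E'
import numpy as np, cv2
from scipy.optimize import least_squares
from scipy.spatial.transform import Rotation as R
from plant import sensors, optics, ctrl
def Twc(cam,st=None):
    m=optics.camera_model(cam)
    if 'mount' not in m: return m['world_from_camera'],m
    st=st or sensors.get_state()
    T=np.eye(4);T[:3,:3]=R.from_quat(st['tcp_rot']).as_matrix();T[:3,3]=st['eef_pos']
    return T@m['mount'],m
def ray(cam,rc,st=None):
    T,m=Twc(cam,st)
    p=cv2.undistortPoints(np.array([[[rc[1],rc[0]]]],float),m['camera_matrix'],m['dist'])[0,0]
    d=T[:3,:3]@np.array([p[0],-p[1],-1.]);return T[:3,3],d/np.linalg.norm(d)
def proj(cam,P,st=None):
    T,m=Twc(cam,st);q=np.linalg.inv(T)@np.r_[P,1];q=q[:3]*[1,-1,-1]
    r=cv2.projectPoints(q.reshape(1,1,3),np.zeros(3),np.zeros(3),m['camera_matrix'],m['dist'])[0][0,0]
    return r[::-1]
def onz(cam,rc,z,st=None):
    o,d=ray(cam,rc,st);return o+d*(z-o[2])/d[2]
def tri(rays):
    A=np.zeros((3,3));b=np.zeros(3)
    for o,d in rays:
        M=np.eye(3)-np.outer(d,d);A+=M;b+=M@o
    P=np.linalg.solve(A,b);return P,[np.linalg.norm((np.eye(3)-np.outer(d,d))@(P-o))*1e3 for o,d in rays]
def tool(P,st=None):
    st=st or sensors.get_state()
    return R.from_quat(st['tcp_rot']).as_matrix().T@(np.array(P)-st['eef_pos'])
E
python3 - <<'E'
from h import *
np.set_printoptions(precision=4,suppress=True)
for c in ["scene","side"]: optics.read_camera(c)
known={'arbor_mid':.0885+.0,'arbor_flange':.06,'arbor_top':.125,'spindle_nose':.07,'mallet_grip':.136,'mallet_face':.004,'mat_top':.004,'rack':0,'sander':0,'arbor_blue_mid':.0885,'arbor_grey_mid':.0885}
for n,z in known.items():
    rs=[]
    for c in ["scene","side"]:
        r=optics.place_of(c,n)
        if r:
            rs.append(ray(c,r[0]['at'])); print(n,c,np.array(r[0]['at']),round(r[0]['conf'],2),onz(c,r[0]['at'],z),len(r))
    if len(rs)==2: print('   tri',*tri(rs))
s=sensors.get_state();print(s['time'],R.from_quat(s['tcp_rot']).as_matrix())
E
```

```text
arbor_mid scene [203.3 230.8] 0.94 [ 0.4317 -0.1452  0.0885] 1
arbor_mid side [210.4 322.8] 0.84 [ 0.4314 -0.1326  0.0885] 1
   tri [ 0.4304 -0.1399  0.0836] [np.float64(4.089441422336172), np.float64(4.089441422336346)]
arbor_flange scene [209.9 230.8] 0.63 [ 0.426  -0.1432  0.06  ] 1
arbor_flange side [167.6 339.7] 0.74 [ 0.4766 -0.3768  0.06  ] 2
   tri [ 0.4778 -0.2334  0.1604] [np.float64(54.52214826413541), np.float64(54.522148264135126)]
arbor_top side [202.4 326.1] 0.67 [ 0.4269 -0.1426  0.125 ] 1
spindle_nose scene [258.8 295.5] 0.74 [ 0.7131 -0.1368  0.07  ] 2
spindle_nose side [260.2 241.5] 0.62 [0.575  0.1746 0.07  ] 1
   tri [ 0.6076  0.0346 -0.1184] [np.float64(59.48969067810008), np.float64(59.489690678100054)]
mallet_grip scene [225. 297.] 0.85 [ 0.6705 -0.0977  0.136 ] 1
mallet_grip side [180.6 259.9] 0.94 [ 0.6719 -0.1063  0.136 ] 1
   tri [ 0.6718 -0.1018  0.1395] [np.float64(2.3165744752902353), np.float64(2.3165744752904223)]
mallet_face scene [258.6 298.7] 0.89 [ 0.665  -0.0827  0.004 ] 1
mallet_face side [207.  259.3] 0.95 [ 0.6692 -0.0914  0.004 ] 2
   tri [ 0
[... 429 characters left out ...]
side [265.9 241.2] 0.92 [0.5907 0.1589 0.    ] 1
   tri [ 0.5904  0.1561 -0.0031] [np.float64(1.9990782172553478), np.float64(1.9990782172554087)]
arbor_blue_mid scene [217.4 201.5] 0.57 [ 0.4348 -0.2468  0.0885] 1
arbor_blue_mid side [186.5 333.2] 0.77 [ 0.448  -0.2519  0.0885] 2
   tri [ 0.4447 -0.2493  0.0947] [np.float64(2.678024817567757), np.float64(2.678024817567763)]
arbor_grey_mid scene [235.6 175.8] 0.96 [ 0.4588 -0.3429  0.0885] 1
arbor_grey_mid side [166.4 339.3] 0.62 [ 0.4717 -0.3556  0.0885] 1
   tri [ 0.4689 -0.3473  0.0976] [np.float64(0.05746237939810277), np.float64(0.057462379398169436)]
1.35 [[-0.      0.4039 -0.9148]
 [-0.0001 -0.9148 -0.4039]
 [-1.      0.0001  0.    ]]
```

Emit:
arm_command(increments=[[[0,-4.14,-3.75,0],[0,-4.14,-3.75,0],[0,-4.14,-3.75,0],[0,-4.14,-3.75,0],[0,-4.14,-3.75,0],[0,-4.14,-3.75,0],[0,-4.14,-3.75,0],[0,-4.14,-3.75,0],[0,-4.14,-3.75,0],[0,0,0,-0.1675],[0,0,0,-0.1675],[0,0,0,-0.1675],[0,0,0,-0.1675],[0,0,0,-0.1675],[0,0,0,-0.1675],[0,0,0,-0.1675],[0,0,0,-0.1675],[0,0,0,0]]], grip=8.54)

```text
time: 3.6
eef_pos: [0.4309, -0.1403, 0.2315]
tcp_rot: [0.452, 0.543, -0.452, 0.544]
contact_force: [0.9, -0.1, -0.2]
opening: 0.999
```

```bash
python3 - <<'E'
from h import *
np.set_printoptions(precision=4,suppress=True)
st=sensors.get_state()
im=optics.read_camera('wrist');cv2.imwrite('pics/w1.png',im)
print(st['eef_pos'],st['time'],st['qpos'])
print(R.from_quat(st['tcp_rot']).as_matrix())
for n,z in {'arbor_mid':.0885,'arbor_top':.125,'arbor_flange':.06}.items():
    for r in optics.place_of('wrist',n): print(n,r['conf'],r['at'],onz('wrist',r['at'],z,st))
E
```

```text
[ 0.4309 -0.1403  0.2315] 3.6 [-0.5393 -0.2236  2.0992  0.      1.2656 -0.7224]
[[ 0.0004  0.9833  0.182 ]
 [-0.0002  0.182  -0.9833]
 [-1.      0.0003  0.0003]]
arbor_mid 0.56 [206.7, 267.6] [ 0.427  -0.1561  0.0885]
arbor_top 0.6 [217.1, 263.4] [ 0.424 -0.154  0.125]
arbor_flange 0.69 [200.0, 266.3] [ 0.4256 -0.1583  0.06  ]
```

View pics/w1.png

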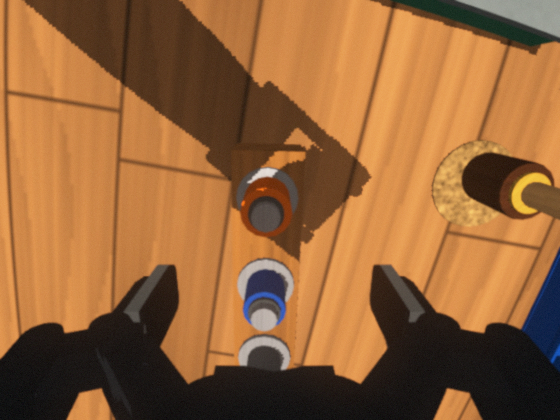

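```bash
python3 - <<'E'
from h import *
np.set_printoptions(precision=1,suppress=True)
st=sensors.get_state()
P=np.array([.425,-.155,0])
t=np.linspace(0,2*np.pi,60)
ims={'wrist':cv2.imread('pics/w1.png'),'scene':cv2.imread('pics/scene0.png'),'side':cv2.imread('pics/side0.png')}
for c,im in ims.items():
    s=4; 
    for r,z,col in [(.012,.125,(0,255,0)),(.03,.066,(255,255,0)),(.022,.111,(255,0,255))]:
        pts=np.array([proj(c,P+[r*np.cos(a),r*np.sin(a),z],st)[::-1] for a in t])
        if r==.012: ctr=pts.mean(0);print(c,ctr); im=cv2.resize(im,None,fx=s,fy=s,interpolation=cv2.INTER_CUBIC)
        cv2.polylines(im,[((pts+.5)*s-.5).round().astype(int)],True,col,1)
    x,y=(ctr*s).astype(int); ims[c]=im[max(0,y-200):y+200,max(0,x-133):x+133]
cv2.imwrite('pics/ov1.png',np.hstack([cv2.resize(v,(266,400)) for v in ims.values()]))
E
```

```text
wrist [264.8 218.6]
scene [226.  193.3]
side [328.1 200.2]
```

View pics/ov1.png

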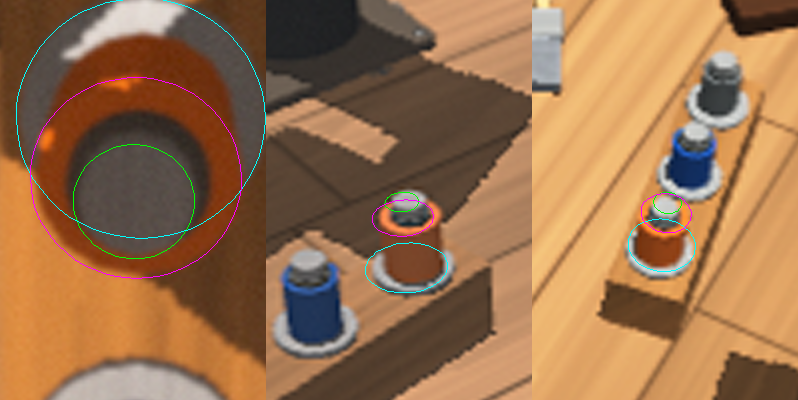

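```bash
cat >> h.py <<'E'
def overlay(items,ims,out,s=4,st=None,w=133,hh=200):
    t=np.linspace(0,2*np.pi,60);res=[]
    cols=[(0,255,0),(255,255,0),(255,0,255),(0,255,255)]
    for c,f in ims.items():
        im=cv2.imread(f);im=cv2.resize(im,None,fx=s,fy=s,interpolation=cv2.INTER_CUBIC);ctr=None
        for k,(P,r) in enumerate(items):
            pts=np.array([proj(c,np.array(P)+[r*np.cos(a),r*np.sin(a),0],st)[::-1] for a in t])
            if ctr is None: ctr=pts.mean(0)
            cv2.polylines(im,[((pts+.5)*s-.5).round().astype(int)],True,cols[k%4],1)
        x,y=(ctr*s).astype(int);im=im[max(0,y-hh):y+hh,max(0,x-w):x+w]
        res.append(cv2.copyMakeBorder(im,0,2*hh-im.shape[0],0,2*w-im.shape[1],cv2.BORDER_CONSTANT))
    cv2.imwrite(out,np.hstack(res))
E
python3 - <<'E'
from h import *
P=np.array([.4265,-.1515,0])
overlay([(P+[0,0,.125],.012),(P+[0,0,.066],.03),(P+[0,0,.111],.022)],{'wrist':'pics/w1.png','scene':'pics/scene0.png','side':'pics/side0.png'},'pics/ov2.png',st=sensors.get_state())
E
```

```text
(no output)
```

View pics/ov2.png

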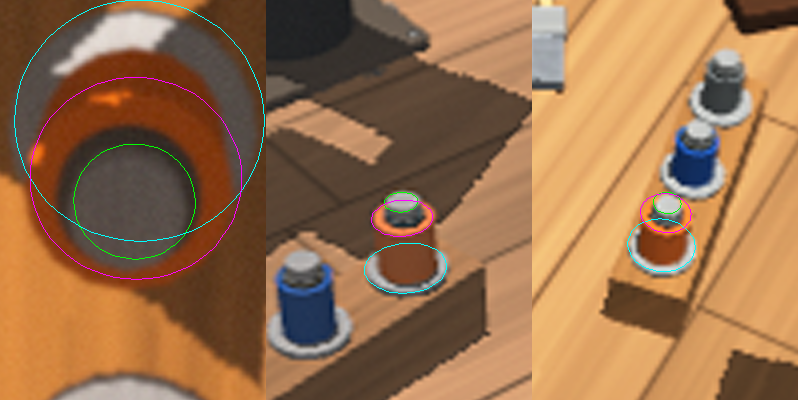

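Overlay of (0.426, -0.152) lines up with the drum in all three views to about 1 to 2 px. I'll descend and grip.

Emit:
arm_command(increments=[[[0,-0.7,1.06,0],[5,0,0,0],[5,0,0,0],[4,0,0,0],[2.3,0,0,0],[0,0,0,0]]], grip=8.54)

```text
time: 4.55
eef_pos: [0.4243, -0.1516, 0.0664]
tcp_rot: [0.452, 0.546, -0.452, 0.542]
contact_force: [0.1, 0.1, -0.1]
opening: 0.998
```

Emit:
arm_command(increments=[[[0,0,0,0],[0,0,0,0],[0,0,0,0],[0,0,0,0],[0,0,0,0],[0,0,0,0],[0,0,0,0]]], grip=3.5, grip_force=60)

```text
time: 5.42
eef_pos: [0.427, -0.1528, 0.0701]
tcp_rot: [0.452, 0.543, -0.452, 0.545]
contact_force: [-0.4, -0.6, 5.9]
opening: 0.504
```

Emit:
arm_command(increments=[[[-1,0,0,0],[-2,0,0,0],[-3,0,0,0],[-4,0,0,0],[-4,0,0,0],[-2,0,0,0],[0,0,0,0]]])

```text
time: 6.3
eef_pos: [0.4266, -0.1522, 0.23]
tcp_rot: [0.452, 0.543, -0.451, 0.545]
contact_force: [0.5, -1.0, -2.9]
opening: 0.497
```

```bash
python3 - <<'E'
from h import *
np.set_printoptions(precision=4,suppress=True)
st=sensors.get_state()
im=optics.read_camera('wrist');cv2.imwrite('pics/w2.png',im)
print(st['eef_pos'],st['time'],st['opening'],st['contact_force'])
print(R.from_quat(st['tcp_rot']).as_matrix())
for c in ['scene','side']: cv2.imwrite(f'pics/{c}2.png',optics.read_camera(c))
E
```

```text
[ 0.4266 -0.1522  0.23  ] 6.3 0.49726588838565744 [ 0.4959 -1.0415 -2.8895]
[[ 0.0032  0.9829  0.1841]
 [-0.0019  0.1841 -0.9829]
 [-1.      0.0028  0.0024]]
```

View pics/w2.png

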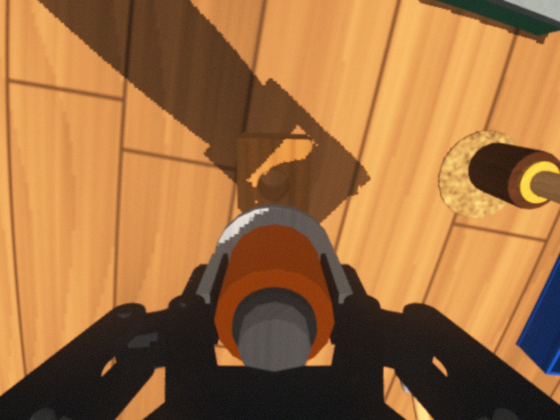

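View pics/scene2.png

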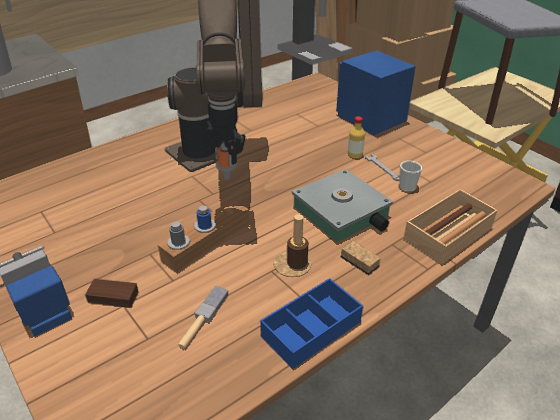

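```bash
python3 - <<'E'
from h import *
P=np.array([.4266,-.1522,.2484])
overlay([(P+[0,0,.0365],.012),(P+[0,0,-.0225],.03),(P+[0,0,.0225],.022)],{'wrist':'pics/w2.png','scene':'pics/scene2.png','side':'pics/side2.png'},'pics/ov3.png',s=3,st=sensors.get_state(),hh=250)
E
```

```text
(no output)
```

View pics/ov3.png

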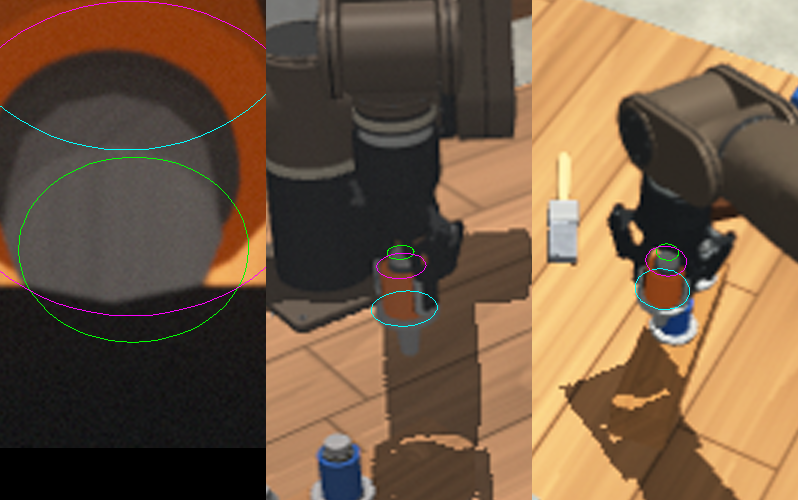

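```bash
cat > hyp.py <<'E'
from h import *
import sys
def draw(f,st,oy,oz,ox,tilt=(0,0)):
    im=cv2.imread(f);s=3;im=cv2.resize(im,None,fx=s,fy=s,interpolation=cv2.INTER_CUBIC)
    M=R.from_quat(st['tcp_rot']).as_matrix();t=np.linspace(0,2*np.pi,90)
    for h,r,col in [(.0365,.012,(0,255,0)),(-.0225,.03,(255,255,0)),(.0225,.022,(255,0,255)),(.0265,.015,(0,255,255))]:
        L=R.from_rotvec([0,tilt[0],tilt[1]]).apply(np.c_[np.full(90,-h),r*np.cos(t),r*np.sin(t)])+[ox,oy,oz]
        pts=np.array([proj('wrist',M@l+st['eef_pos'],st)[::-1] for l in L])
        cv2.polylines(im,[((pts+.5)*s-.5).round().astype(int)],True,col,1)
    return im[550:1150,500:1160]
E
python3 - <<'E'
from hyp import *
st=sensors.get_state()
cv2.imwrite('pics/h1.png',draw('pics/w2.png',st,-.001,-.001,-.0134))
E
```

```text
(no output)
```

View pics/h1.png

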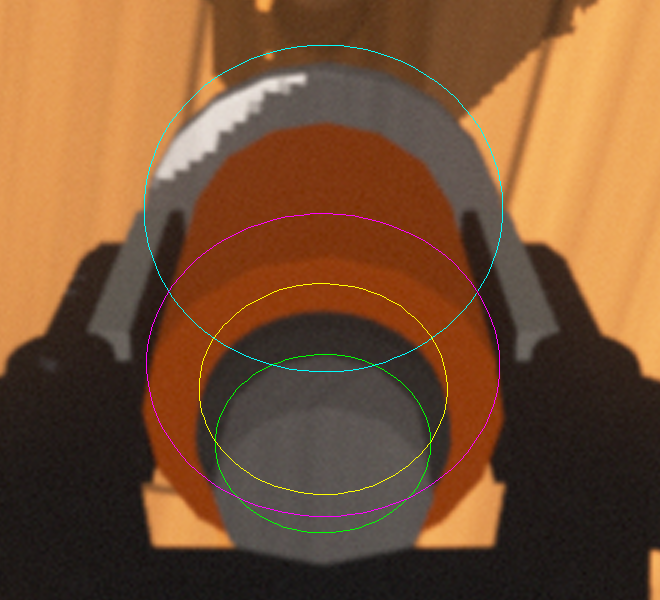

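```bash
cat >> hyp.py <<'E'
def model(p,st):
    oy,oz,ox,ty,tz=p
    M=R.from_quat(st['tcp_rot']).as_matrix();t=np.linspace(0,2*np.pi,360);o=[]
    for h,r in [(-.0225,.03),(.0225,.022),(.0265,.015),(.0365,.012)]:
        L=R.from_rotvec([0,ty,tz]).apply(np.c_[np.full(360,-h),r*np.cos(t),r*np.sin(t)])+[ox,oy,oz]
        pts=np.array([proj('wrist',M@l+st['eef_pos'],st)[::-1] for l in L])*3+1-np.array([500,550])
        o.append((pts[:,1].min(),pts[:,0].min(),pts[:,0].max()))
    return o
def fit(obs,st,tilt):
    def f(p):
        m=model(list(p)+[0]*(5-len(p)),st)
        return [m[i][j]-v for (i,j),v in obs.items()]
    x=least_squares(f,[0,0,-.018]+([0,0] if tilt else []),x_scale=.001,diff_step=1e-3)
    return x.x,x.fun
E
python3 - <<'E'
from hyp import *
np.set_printoptions(precision=4,suppress=True)
st=sensors.get_state()
obs={(0,0):66,(1,0):258,(2,0):312,(3,0):408,(1,1):143,(1,2):503,(2,1):196,(2,2):452,(3,1):213,(3,2):432}
for t in (0,1):
    x,f=fit(obs,st,t);print(x,f)
p=list(x)+[0]*(5-len(x))
cv2.imwrite('pics/h2.png',draw('pics/w2.png',st,p[0],p[1],p[2],(p[3],p[4])))
E
```

```text
Traceback (most recent call last):
  File "hyp.py", line 23, in fit
    x=least_squares(f,[0,0,-.018]+([0,0] if tilt else []),x_scale=.001,diff_step=1e-3)
  File "hyp.py", line 21, in f
    m=model(list(p)+[0]*(5-len(p)),st)
  File "hyp.py", line 16, in model
    pts=np.array([proj('wrist',M@l+st['eef_pos'],st)[::-1] for l in L])*3+1-np.array([500,550])
                  ~~~~^^^^^^^^^^^^^^^^^^^^^^^^^^^^^^
  File "h.py", line 16, in proj
    T,m=Twc(cam,st);q=np.linalg.inv(T)@np.r_[P,1];q=q[:3]*[1,-1,-1]
        ~~~^^^^^^^^
  File "h.py", line 6, in Twc
    m=optics.camera_model(cam)
ValueError: time passes only in moves, steps and waits
```

```bash
python3 - <<'E'
s=open('h.py').read()
s=s.replace("def Twc(","_c={}\ndef Twc(",1).replace("m=optics.camera_model(cam)","m=_c.get(cam) or _c.setdefault(cam,optics.camera_model(cam))",1)
open('h.py','w').write(s)
s=open('hyp.py').read()
s=s.replace("    x=least_squares(f,[0,0,-.018]+([0,0] if tilt else []),x_scale=.001,diff_step=1e-3)\n    return x.x,x.fun","    x=least_squares(lambda q:f(np.array(q)/1e3),[.5,.5,-18]+([1,1] if tilt else []),diff_step=1e-1)\n    return x.x/1e3,x.fun")
open('hyp.py','w').write(s)
E
cat > t.py <<'E'
from hyp import *
np.set_printoptions(precision=4,suppress=True)
st=sensors.get_state()
obs={(0,0):66,(1,0):258,(2,0):312,(3,0):408,(1,1):143,(1,2):503,(2,1):196,(2,2):452,(3,1):213,(3,2):432}
for t in (0,1):
    x,f=fit(obs,st,t);print(x,f)
p=list(x)+[0]*(5-len(x))
cv2.imwrite('pics/h2.png',draw('pics/w2.png',st,p[0],p[1],p[2],(p[3],p[4])))
E
python3 t.py
```

```text
[-0.0009  0.0016 -0.018 ] [ 3.0204 -6.2945 12.1161 -7.5036 -1.2645  1.6071 -0.5154 -1.1801 -0.8245
  2.0796]
[-0.0008  0.0015 -0.0172  0.0209  0.0048] [-1.2854 -5.3821 12.7066 -5.9875  0.2882  0.7006  0.5137 -2.0274 -0.2325
  0.7462]
```

View pics/h2.png

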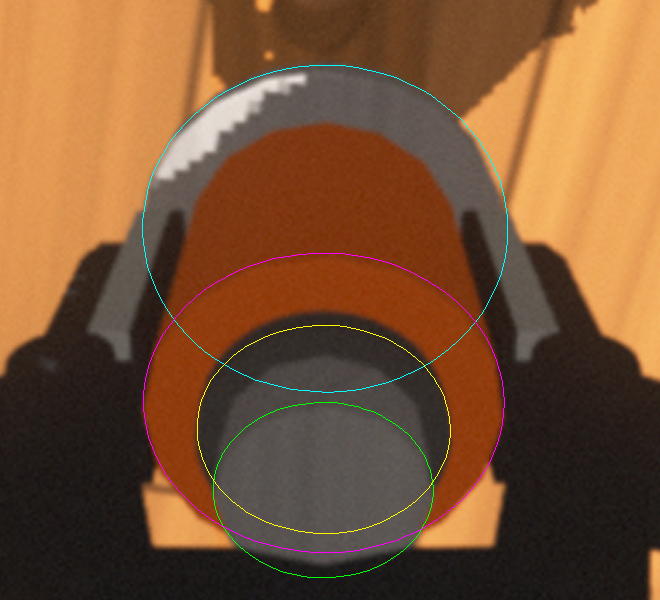

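```bash
python3 - <<'E'
from h import *
np.set_printoptions(precision=4,suppress=True)
a=[ray('scene',(195,342)),ray('side',(258,244))]
print(onz('scene',(195,342),.07),onz('side',(258,244),.07),tri(a))
P=np.array([.585,.16,0])
overlay([(P+[0,0,.07],.03),(P+[0,0,.07],.0115),(P+[0,0,.07],.0155)],{'scene':'pics/scene0.png','side':'pics/side0.png'},'pics/ov4.png',s=6,hh=150,w=200)
E
```

```text
[0.5857 0.1553 0.07  ] [0.5725 0.1632 0.07  ] (array([0.577 , 0.1612, 0.0629]), [np.float64(2.4439164583889), np.float64(2.443916458388895)])
```

View pics/ov4.png

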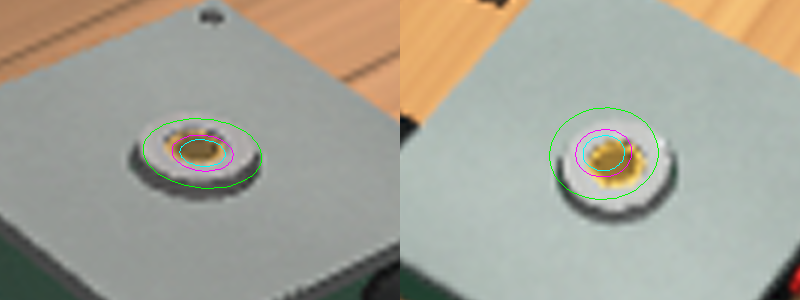

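Emit:
arm_command(increments=[[[0,3,-3,0],[0,4,-4,0],[0,5,-4.5,0],[0,5,-4.5,0],[0,3.75,-3.5,0],[0,0,0,0],[0,0,0,0]]])

```text
time: 7.32
eef_pos: [0.5872, 0.0703, 0.2261]
tcp_rot: [0.451, 0.545, -0.452, 0.543]
contact_force: [-0.6, -0.8, -2.5]
opening: 0.5
```

```bash
python3 - <<'E'
from h import *
np.set_printoptions(precision=4,suppress=True)
st=sensors.get_state()
im=optics.read_camera('wrist');cv2.imwrite('pics/w3.png',im)
import pickle;pickle.dump(st,open('st3.pkl','wb'))
print(st['eef_pos'],st['time'],st['opening'],st['contact_force'],st['tcp_rot'])
print(proj('wrist',[.580,.157,.07],st))
overlay([([.580,.157,.07],.03),([.580,.157,.07],.0115),([.580,.157,.07],.0155),([.580,.157,.06],.03)],{'wrist':'pics/w3.png'},'pics/ov5.png',s=5,st=st,hh=250,w=350)
E
```

```text
[0.5872 0.0703 0.2261] 7.325 0.5004971933305082 [-0.6448 -0.8453 -2.539 ] [ 0.4505  0.5452 -0.4525  0.5431]
[ 88.9814 286.4877]
```

View pics/ov5.png

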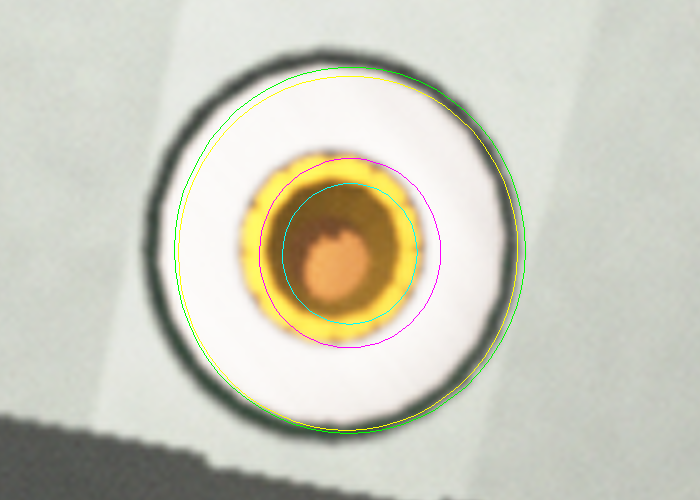

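View pics/w3.png

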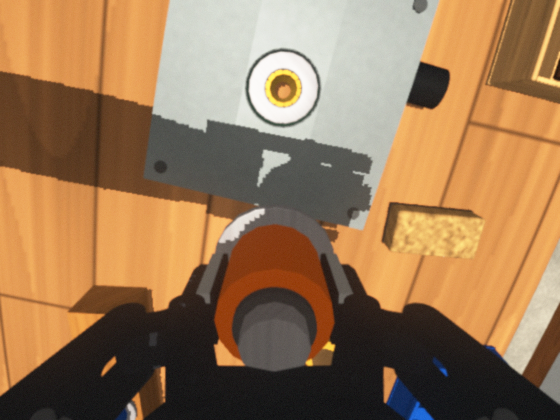

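```bash
python3 - <<'E'
from h import *
import pickle
np.set_printoptions(precision=4,suppress=True)
st=pickle.load(open('st3.pkl','rb'));print(st['dq'])
s2=sensors.get_state();print(s2['eef_pos'],s2['dq'])
N=onz('wrist',(87.8,282.7),.07,st);print(N)
M=R.from_quat(s2['tcp_rot']).as_matrix();print(M)
drum=s2['eef_pos']+M@[-.018,-.0009,.0016];tip=drum-[0,0,.0705];print('drum',drum,'tip',tip)
print('move tool cm',100*M.T@(N-tip))
P=N-[0,0,.07]
overlay([(P+[0,0,.07],.03),(P+[0,0,.07],.0115),(P+[0,0,.07],.0155)],{'scene':'pics/scene0.png','side':'pics/side0.png'},'pics/ov6.png',s=6,hh=150,w=200)
E
```

```text
[-0.0244 -0.025   0.0075  0.0007  0.0011  0.0008]
[0.5872 0.0698 0.2267] [-0.0165 -0.0171  0.0015  0.0021 -0.002   0.0003]
[0.5766 0.1573 0.07  ]
[[-0.0031  0.983   0.1835]
 [-0.0002  0.1835 -0.983 ]
 [-1.     -0.0031 -0.0004]]
drum [0.5867 0.068  0.2447] tip [0.5867 0.068  0.1742]
move tool cm [10.4215  0.6801 -8.9591]
```

View pics/ov6.png

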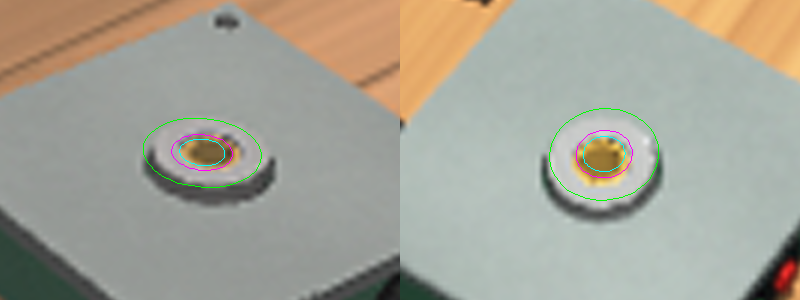

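Emit:
arm_command(increments=[[[0,0.2,-2,0],[0,0.3,-4,0],[0,0.2,-3,0],[3,0,0,0],[3.5,0,0,0],[1.5,0,0,0],[0,0,0,0],[0,0,0,0],[0,0,0,0]]])

```text
time: 8.5
eef_pos: [0.5797, 0.1601, 0.1503]
tcp_rot: [0.453, 0.543, -0.451, 0.545]
contact_force: [0.1, -0.3, -2.1]
opening: 0.503
```

```bash
python3 - <<'E'
from h import *
np.set_printoptions(precision=4,suppress=True)
s2=sensors.get_state();print(s2['eef_pos'],s2['dq'],s2['contact_force'])
for c in ['scene','side','wrist']: cv2.imwrite(f'pics/{c}4.png',optics.read_camera(c))
N=np.array([.5772,.1573,.07])
M=R.from_quat(s2['tcp_rot']).as_matrix()
drum=s2['eef_pos']+M@[-.018,-.0009,.0016];tip=drum-[0,0,.0705];print('drum',drum,'tip',tip)
print('move tool cm',100*M.T@(N-tip))
overlay([(N,.03),(N,.0115),(tip,.008),(tip+[0,0,.048],.03)],{'scene':'pics/scene4.png','side':'pics/side4.png'},'pics/ov7.png',s=6,hh=250,w=200)
E
```

```text
[0.5797 0.1601 0.1503] [ 0.0012  0.003   0.0064  0.0023 -0.0006  0.    ] [ 0.0705 -0.267  -2.0547]
drum [0.5791 0.1583 0.1683] tip [0.5791 0.1583 0.0978]
move tool cm [ 2.776  -0.2133  0.0656]
```

View pics/ov7.png

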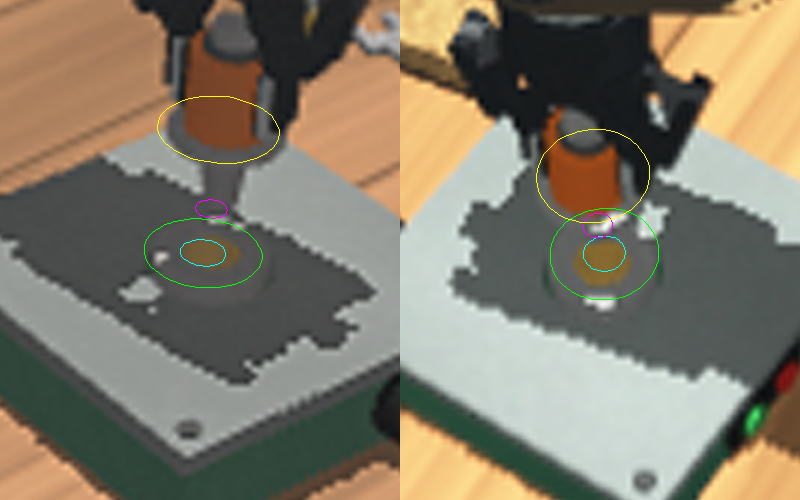

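View pics/wrist4.png

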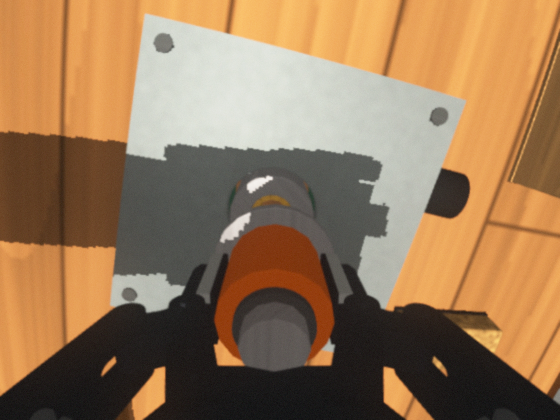

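```bash
python3 - <<'E'
from h import *
s2=sensors.get_state()
N=np.array([.5772,.1573,.07])
M=R.from_quat(s2['tcp_rot']).as_matrix()
drum=s2['eef_pos']+M@[-.018,-.0009,.0016]
overlay([(N,.03),(N-[0,0,.01],.03),(N,.0155),(drum-[0,0,.0225],.03)],{'wrist':'pics/wrist4.png'},'pics/ov8.png',s=5,hh=250,w=350,st=s2)
E
```

```text
(no output)
```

View pics/ov8.png

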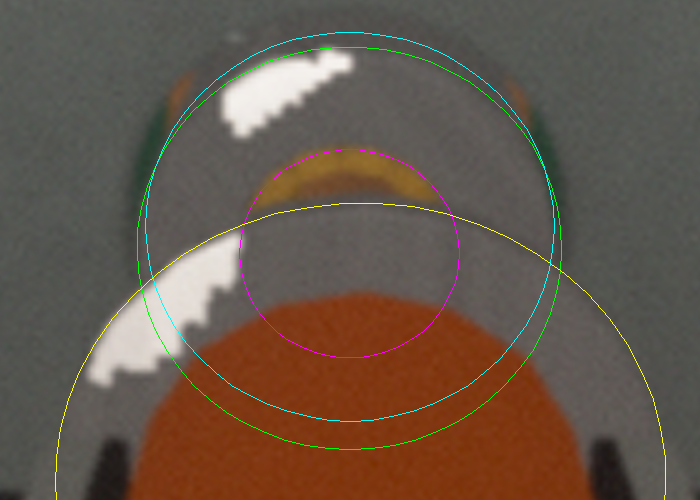

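Emit:
arm_command(increments=[[[0,-0.22,0.07,0],[1,0,0,0],[1,0,0,0],[1,0,0,0],[0.8,0,0,0],[0.7,0,0,0],[0,0,0,0],[0,0,0,0]]])

```text
time: 9.65
eef_pos: [0.5766, 0.1589, 0.1035]
tcp_rot: [0.452, 0.544, -0.452, 0.544]
contact_force: [0.0, 0.3, -1.9]
opening: 0.502
```

Emit:
arm_command(increments=[[[0.3,0,0,0],[0.3,0,0,0],[0,0,0,0]]])

```text
time: 10.02
eef_pos: [0.5772, 0.159, 0.0975]
tcp_rot: [0.452, 0.544, -0.451, 0.545]
contact_force: [2.0, 0.4, -3.3]
opening: 0.501
```

```bash
python3 - <<'E'
from h import *
np.set_printoptions(precision=4,suppress=True)
s2=sensors.get_state();print(s2['eef_pos'],s2['contact_force'],s2['wrist_torque'])
for c in ['scene','side']: cv2.imwrite(f'pics/{c}5.png',optics.read_camera(c))
a=cv2.imread('pics/scene5.png')[130:230,290:390];b=cv2.imread('pics/side5.png')[200:300,190:290]
cv2.imwrite('pics/c5.png',cv2.resize(np.hstack([a,b]),None,fx=4,fy=4,interpolation=2))
E
```

```text
[0.5772 0.159  0.0975] [ 2.0124  0.3761 -3.3015] [ 0.0916 -0.5202 -0.0183]
```

View pics/c5.png

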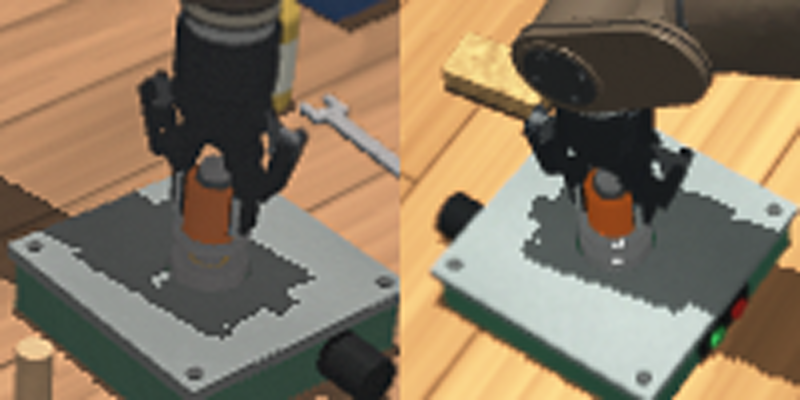

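Emit:
arm_command(increments=[[[0,0.06,0,0],[0.15,0,0,0],[0.15,0,0,0],[0,0,0,0]]])

```text
time: 10.62
eef_pos: [0.5777, 0.159, 0.0947]
tcp_rot: [0.452, 0.544, -0.451, 0.544]
contact_force: [2.6, -0.6, -0.9]
opening: 0.503
```

Emit:
arm_command(increments=[[[0,0,0,0],[0,0,0,0],[0,0,0,0],[0,0,0,0],[0,0,0,0]]], grip=8.54)

```text
time: 11.25
eef_pos: [0.5771, 0.1591, 0.0943]
tcp_rot: [0.452, 0.544, -0.452, 0.544]
contact_force: [0.6, -0.1, 0.8]
opening: 1.0
```

```bash
python3 - <<'E'
from h import *
np.set_printoptions(precision=4,suppress=True)
s2=sensors.get_state();print(s2['eef_pos'],s2['contact_force'],s2['opening'])
for c in ['scene','side']: cv2.imwrite(f'pics/{c}6.png',optics.read_camera(c))
a=cv2.imread('pics/scene6.png')[130:230,290:390];b=cv2.imread('pics/side6.png')[200:300,190:290]
cv2.imwrite('pics/c6.png',cv2.resize(np.hstack([a,b]),None,fx=4,fy=4,interpolation=2))
E
```

```text
[0.5771 0.1591 0.0943] [ 0.631  -0.0991  0.801 ] 1.0000747154955156
```

View pics/c6.png

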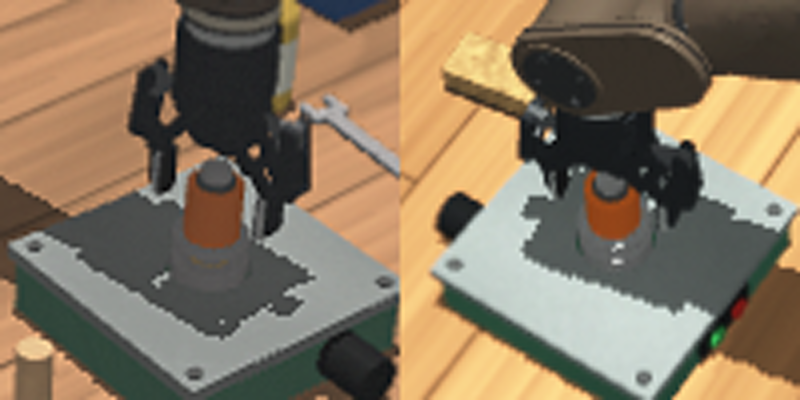

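Emit:
arm_command(increments=[[[-2,0,0,0],[-4,0,0,0],[-4,0,0,0],[-4,0,0,0],[-2.5,0,0,0],[0,0.9,5.2,0],[0,0.9,5.3,0],[0,0.9,5.3,0],[0,0.9,5.3,0],[0,0.9,5.2,0],[0,0,0,0],[0,0,0,0],[0,0,0,0]]])

```text
time: 12.98
eef_pos: [0.6696, -0.0898, 0.2601]
tcp_rot: [0.451, 0.544, -0.451, 0.545]
contact_force: [-0.0, -0.1, 0.4]
opening: 1.001
```

```bash
python3 - <<'E'
from h import *
import pickle
np.set_printoptions(precision=4,suppress=True)
st=sensors.get_state();pickle.dump(st,open('st7.pkl','wb'))
for c in ['wrist','scene','side']: cv2.imwrite(f'pics/{c}7.png',optics.read_camera(c))
print(st['eef_pos'],st['time'],R.from_quat(st['tcp_rot']).as_matrix())
r=optics.place_of('wrist','mallet_grip');print(r)
if r: print(onz('wrist',r[0]['at'],.136,st))
for c in ['wrist','scene','side']: print(optics.place_of(c,'mat_top'),optics.place_of(c,'mallet_face'))
E
```

```text
[ 0.6696 -0.0898  0.2601] 12.975 [[ 0.0006  0.9827  0.1855]
 [ 0.0001  0.1855 -0.9827]
 [-1.      0.0006  0.    ]]
[{'at': [208.1, 275.6], 'conf': 0.78}, {'at': [73.0, 382.2], 'conf': 0.25}]
[ 0.6719 -0.0997  0.136 ]
[] []
[{'at': [264.1, 292.2], 'conf': 0.92}, {'at': [241.6, 207.1], 'conf': 0.72}, {'at': [215.6, 202.6], 'conf': 0.69}, {'at': [212.7, 340.5], 'conf': 0.59}] [{'at': [262.2, 295.7], 'conf': 0.86}]
[{'at': [206.0, 260.9], 'conf': 0.58}] [{'at': [205.4, 259.2], 'conf': 0.89}, {'at': [366.1, 254.4], 'conf': 0.67}]
```

View pics/wrist7.png

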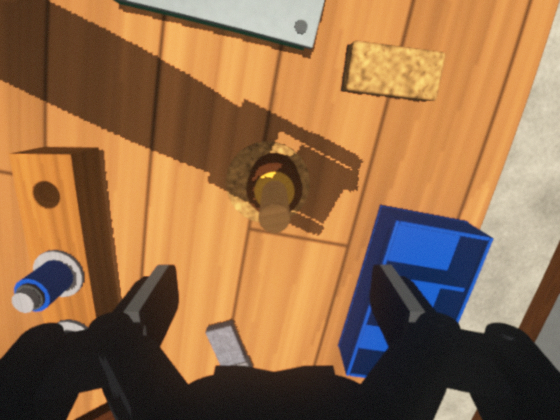

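```bash
cat > t2.py <<'E'
from h import *
import pickle,sys
st=pickle.load(open('st7.pkl','rb'))
P=np.array([float(sys.argv[1]),float(sys.argv[2]),0]);Q=np.array([float(sys.argv[3]),float(sys.argv[4]),.004])
overlay([(P+[0,0,.076],.029),(P+[0,0,.164],.0125),(P+[0,0,.081],.020),(Q,.052)],{'wrist':'pics/wrist7.png','scene':'pics/scene7.png','side':'pics/side7.png'},'pics/ov9.png',s=5,hh=250,w=133,st=st)
overlay([(P+[0,0,.076],.029),(P+[0,0,.164],.0125),(P+[0,0,.081],.020),(Q,.052)],{'wrist':'pics/wrist7.png'},'pics/ov9w.png',s=5,hh=250,w=300,st=st)
E
python3 t2.py .670 -.099 .666 -.105
```

```text
(no output)
```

View pics/ov9.png

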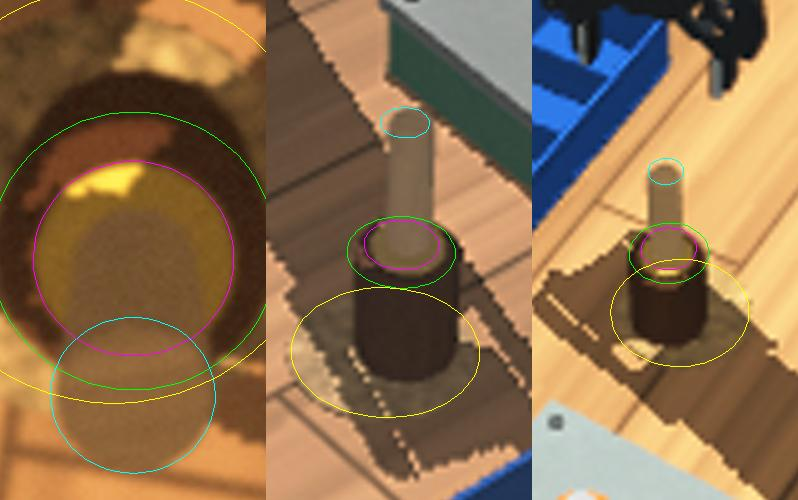

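View pics/ov9w.png

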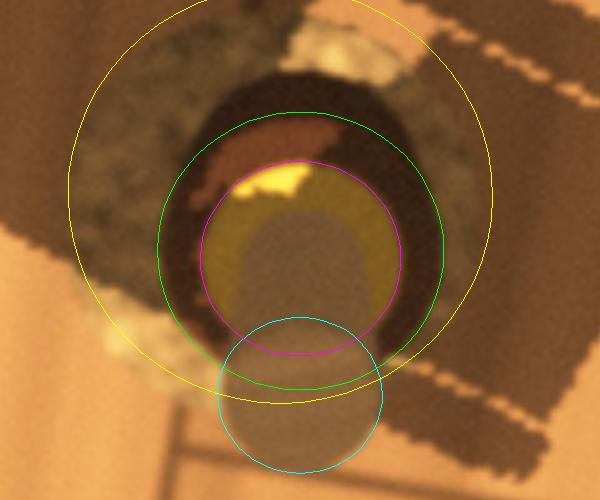

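```bash
python3 t2.py .670 -.099 .6640 -.1095
```

```text
(no output)
```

View pics/ov9.png

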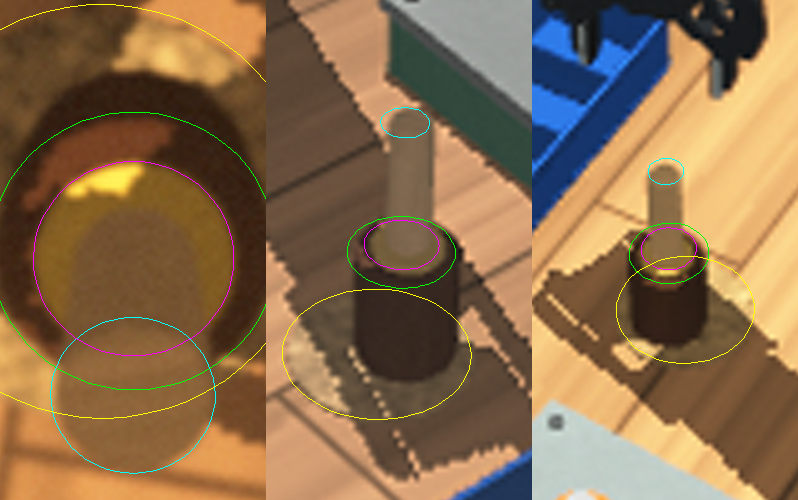

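View pics/ov9w.png

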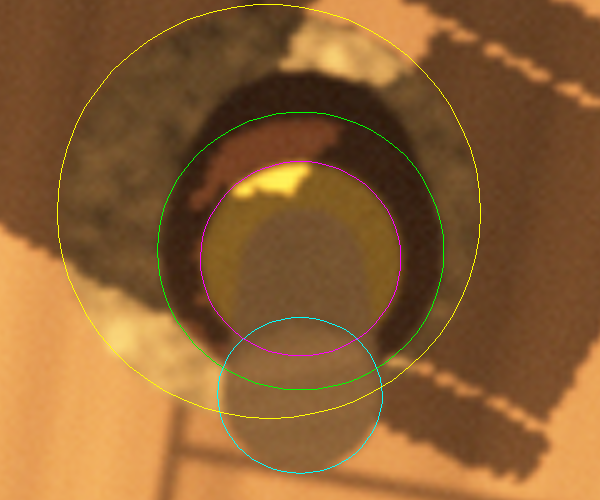

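Emit:
arm_command(increments=[[[0,-0.13,0.91,0],[4,0,0,0],[5,0,0,0],[3.5,0,0,0],[1.7,0,0,0],[0,0,0,0],[0,0,0,0]]], grip=8.54)

```text
time: 14.35
eef_pos: [0.6716, -0.101, 0.1197]
tcp_rot: [0.452, 0.543, -0.451, 0.545]
contact_force: [-0.3, -0.2, -0.7]
opening: 0.999
```

Emit:
arm_command(increments=[[[0,0,0,0],[0,0,0,0],[0,0,0,0],[0,0,0,0],[0,0,0,0],[0,0,0,0],[0,0,0,0],[0,0,0,0]]], grip=1.5, grip_force=110)

```text
time: 15.35
eef_pos: [0.6708, -0.1004, 0.118]
tcp_rot: [0.452, 0.543, -0.451, 0.545]
contact_force: [2.2, -0.1, 3.8]
opening: 0.266
```

Emit:
arm_command(increments=[[[-1,0,0,0],[-3,0,0,0],[-4,0,0,0],[-5,0,0,0],[-4,0,0,0],[-1,0,0,0],[0,0,0,0],[0,0,0,0]]])

```text
time: 16.35
eef_pos: [0.6688, -0.1001, 0.2934]
tcp_rot: [0.451, 0.546, -0.453, 0.542]
contact_force: [0.0, -0.2, -3.6]
opening: 0.265
```

```bash
python3 - <<'E'
from h import *
import pickle
np.set_printoptions(precision=4,suppress=True)
st=sensors.get_state();pickle.dump(st,open('st8.pkl','wb'))
for c in ['wrist','scene','side']: cv2.imwrite(f'pics/{c}8.png',optics.read_camera(c))
print(st['eef_pos'],st['time'],st['opening'],st['contact_force'],st['wrist_torque'])
M=R.from_quat(st['tcp_rot']).as_matrix()
P=st['eef_pos']+[0,0,.018-.132]
overlay([(P+[0,0,.072],.029),(P+[0,0,.0],.029),(P+[0,0,.077],.020)],{'wrist':'pics/wrist8.png','scene':'pics/scene8.png','side':'pics/side8.png'},'pics/ov10.png',s=4,hh=300,w=133,st=st)
overlay([(P+[0,0,.072],.029),(P+[0,0,.0],.029),(P+[0,0,.077],.020)],{'wrist':'pics/wrist8.png'},'pics/ov10w.png',s=3,hh=300,w=300,st=st)
E
```

```text
[ 0.6688 -0.1001  0.2934] 16.35 0.2648692784185529 [ 0.0193 -0.1506 -3.5796] [-0.0254 -0.0265  0.0049]
```

View pics/ov10.png

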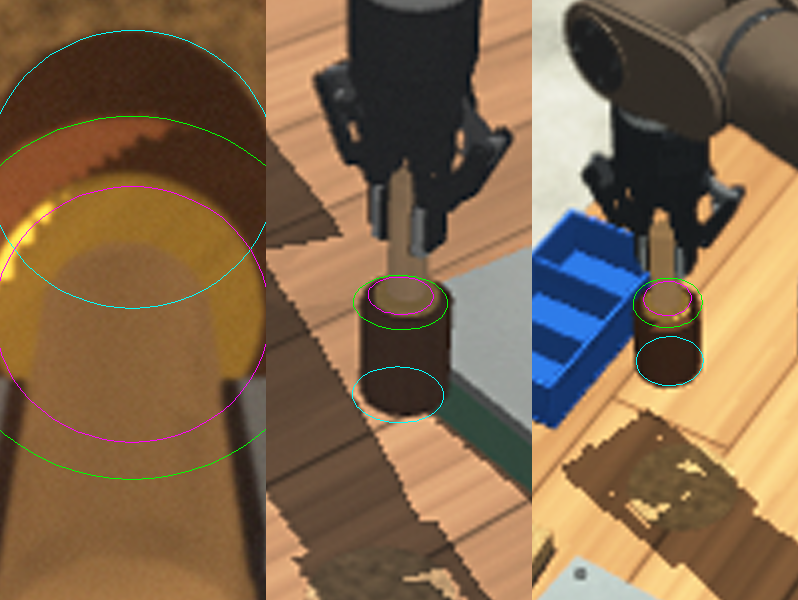

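View pics/ov10w.png

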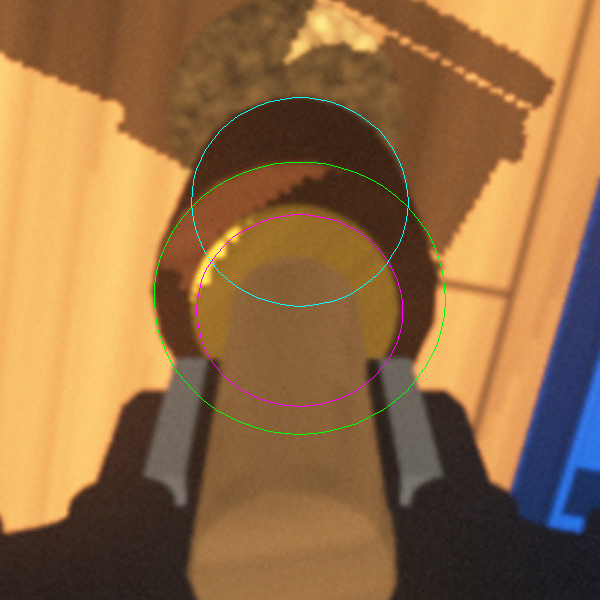

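Emit:
arm_command(increments=[[[0,-0.6,-4,0],[0,-0.9,-5.6,0],[0,-0.9,-5.8,0],[0,-0.9,-5.6,0],[0,-0.6,-4,0],[0,-0.4,-2,0],[0,0,0,0],[0,0,0,0],[0,0,0,0]]])

```text
time: 17.62
eef_pos: [0.5788, 0.1557, 0.2971]
tcp_rot: [0.452, 0.544, -0.452, 0.544]
contact_force: [-0.4, 0.3, -2.8]
opening: 0.27
```

```bash
python3 - <<'E'
from h import *
import pickle
np.set_printoptions(precision=4,suppress=True)
st=sensors.get_state()
for c in ['wrist','scene','side']: cv2.imwrite(f'pics/{c}9.png',optics.read_camera(c))
print(st['eef_pos'],st['time'],st['opening'],st['contact_force'],st['wrist_torque'])
F=st['eef_pos']+[0,0,-.114]; N=np.array([.577,.158,.07])
overlay([(F,.029),(N+[0,0,.013+.065],.012),(N+[0,0,.013+.006],.03)],{'scene':'pics/scene9.png','side':'pics/side9.png'},'pics/ov11.png',s=5,hh=250,w=200,st=st)
E
```

```text
[0.5788 0.1557 0.2971] 17.625 0.2702861140733526 [-0.4203  0.333  -2.8188] [ 0.0163 -0.0251 -0.0308]
```

View pics/ov11.png

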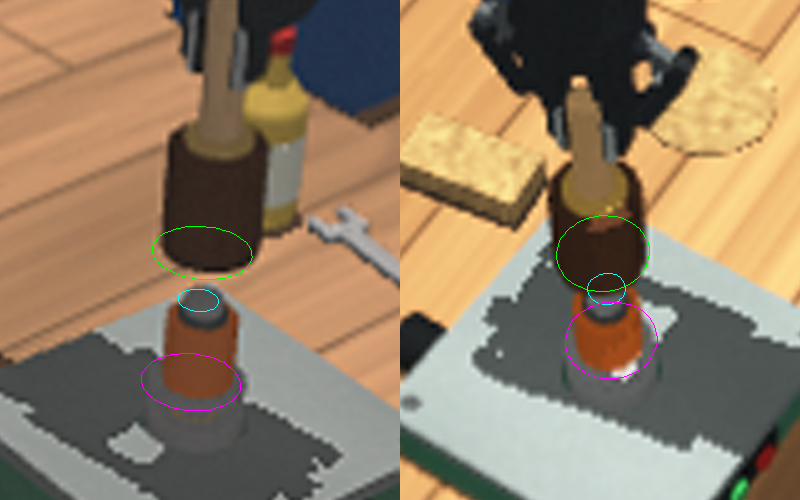

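View pics/wrist9.png

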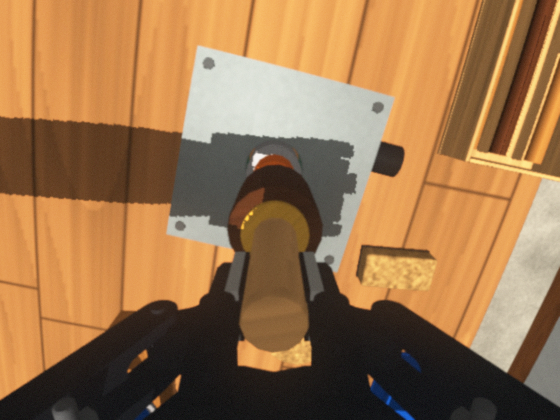

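Emit:
arm_command(increments=[[[0,-0.3,0.05,0],[1,0,0,0],[1,0,0,0],[0.6,0,0,0],[0,0,0,0],[0,0,0,0]]])

```text
time: 18.52
eef_pos: [0.5756, 0.1561, 0.2716]
tcp_rot: [0.452, 0.544, -0.452, 0.544]
contact_force: [0.5, -0.1, -2.5]
opening: 0.268
```

Emit:
arm_command(increments=[[[0.1,0,0,0],[0.1,0,0,0],[0.1,0,0,0],[0.1,0,0,0],[0,0,0,0]]])

```text
time: 19.15
eef_pos: [0.5753, 0.1561, 0.2672]
tcp_rot: [0.452, 0.544, -0.452, 0.544]
contact_force: [-0.7, -0.1, -3.7]
opening: 0.268
```

Emit:
arm_command(increments=[[[0.1,0,0,0],[0.1,0,0,0],[0.1,0,0,0],[0,0,0,0]]])

```text
time: 19.65
eef_pos: [0.5753, 0.156, 0.2642]
tcp_rot: [0.452, 0.544, -0.452, 0.544]
contact_force: [0.2, 0.6, -2.8]
opening: 0.264
```

Emit:
arm_command(increments=[[[0.1,0,0,0],[0.1,0,0,0],[0,0,0,0]]])

```text
time: 20.02
eef_pos: [0.5755, 0.1561, 0.2628]
tcp_rot: [0.452, 0.544, -0.452, 0.544]
contact_force: [0.2, 0.8, -0.7]
opening: 0.27
```

Emit:
arm_command(increments=[[[0.05,0,0,0],[0.05,0,0,0],[0,0,0,0]]])

```text
time: 20.4
eef_pos: [0.5757, 0.1561, 0.2623]
tcp_rot: [0.452, 0.544, -0.451, 0.544]
contact_force: [-0.5, -0.3, 3.7]
opening: 0.271
```

Emit:
arm_command(increments=[[[0.05,0,0,0],[0.05,0,0,0],[0,0,0,0]]])

```text
time: 20.78
eef_pos: [0.5756, 0.1561, 0.2606]
tcp_rot: [0.452, 0.544, -0.451, 0.544]
contact_force: [0.2, -0.1, 3.6]
opening: 0.266
```

Emit:
arm_command(increments=[[[0.1,0,0,0],[0.1,0,0,0],[0,0,0,0]]])

```text
time: 21.15
eef_pos: [0.5756, 0.1561, 0.2584]
tcp_rot: [0.452, 0.544, -0.452, 0.544]
contact_force: [-0.6, 0.2, 2.7]
opening: 0.265
```

Emit:
arm_command(increments=[[[0.1,0,0,0],[0.1,0,0,0],[0,0,0,0]]])

```text
time: 21.52
eef_pos: [0.5755, 0.1561, 0.2562]
tcp_rot: [0.452, 0.544, -0.452, 0.544]
contact_force: [0.7, 1.0, 3.7]
opening: 0.263
```

Emit:
arm_command(increments=[[[0.1,0,0,0],[0.1,0,0,0],[0,0,0,0]]])

```text
time: 21.9
eef_pos: [0.5755, 0.1561, 0.2542]
tcp_rot: [0.452, 0.544, -0.452, 0.544]
contact_force: [0.6, -0.2, 3.3]
opening: 0.269
```

```bash
python3 - <<'E'
from h import *
for c in ['scene','side']: cv2.imwrite(f'pics/{c}10.png',optics.read_camera(c))
f=lambda k:np.hstack([cv2.imread(f'pics/scene{k}.png')[150:220,310:380],cv2.imread(f'pics/side{k}.png')[220:290,210:280]])
cv2.imwrite('pics/c10.png',cv2.resize(np.hstack([f(9),f(10)]),None,fx=2.85,fy=2.85,interpolation=2))
E
```

```text
(no output)
```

View pics/c10.png

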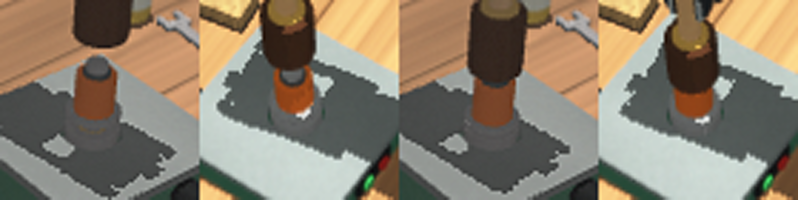

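Emit:
arm_command(increments=[[[0.1,0,0,0],[0.1,0,0,0],[0,0,0,0]]])

```text
time: 22.38
eef_pos: [0.5755, 0.1561, 0.2529]
tcp_rot: [0.452, 0.544, -0.452, 0.544]
contact_force: [-0.9, 0.4, 5.8]
opening: 0.268
```

Emit:
arm_command(increments=[[[0.1,0,0,0],[0.05,0,0,0],[0,0,0,0]]])

```text
time: 22.75
eef_pos: [0.5757, 0.1561, 0.2529]
tcp_rot: [0.452, 0.544, -0.451, 0.544]
contact_force: [-2.1, 0.4, 9.4]
opening: 0.265
```

Emit:
arm_command(increments=[[[0.1,0,0,0],[0.1,0,0,0],[0,0,0,0]]])

```text
time: 23.12
eef_pos: [0.5761, 0.1562, 0.2529]
tcp_rot: [0.452, 0.543, -0.451, 0.545]
contact_force: [-3.5, 0.1, 13.8]
opening: 0.267
```

Emit:
arm_command(increments=[[[0.1,0,0,0],[0.1,0,0,0],[0,0,0,0]]])

```text
time: 23.5
eef_pos: [0.5765, 0.1562, 0.2528]
tcp_rot: [0.453, 0.543, -0.451, 0.545]
contact_force: [-4.5, -1.0, 18.7]
opening: 0.267
```

Emit:
arm_command(increments=[[[0.1,0,0,0],[0.1,0,0,0],[0.1,0,0,0],[0,0,0,0]]])

```text
time: 24.0
eef_pos: [0.577, 0.1563, 0.2527]
tcp_rot: [0.453, 0.542, -0.45, 0.546]
contact_force: [-5.8, 0.2, 26.5]
opening: 0.267
```

Emit:
arm_command(increments=[[[-0.5,0,0,0],[-0.7,0,0,0],[-0.4,0,0,0],[0,0,0,0],[0,0,0,0]]])

```text
time: 24.62
eef_pos: [0.5749, 0.156, 0.2585]
tcp_rot: [0.451, 0.545, -0.452, 0.543]
contact_force: [0.2, 0.5, -3.4]
opening: 0.267
```

Emit:
arm_command(increments=[[[0.2,0,0,0],[0.15,0,0,0],[0.1,0,0,0],[0.1,0,0,0],[0.1,0,0,0],[0.15,0,0,0],[0.2,0,0,0],[0.2,0,0,0],[0.2,0,0,0],[0.15,0,0,0],[0.1,0,0,0],[0,0,0,0]]])

```text
time: 26.12
eef_pos: [0.5772, 0.1563, 0.2528]
tcp_rot: [0.453, 0.542, -0.45, 0.546]
contact_force: [-6.0, -0.6, 22.3]
opening: 0.265
```

Emit:
arm_command(increments=[[[-0.4,0,0,0],[-0.6,0,0,0],[-0.6,0,0,0],[-1,0,0,0],[-2,0,0,0],[-1,0,0,0],[0,0,0,0],[0,0,0,0]]])

```text
time: 27.12
eef_pos: [0.5751, 0.156, 0.2989]
tcp_rot: [0.452, 0.544, -0.452, 0.544]
contact_force: [-0.5, 0.6, -3.4]
opening: 0.27
```

```bash
python3 - <<'E'
from h import *
import pickle
np.set_printoptions(precision=4,suppress=True)
st=sensors.get_state();pickle.dump(st,open('st11.pkl','wb'))
for c in ['wrist','scene','side']: cv2.imwrite(f'pics/{c}11.png',optics.read_camera(c))
print(st['eef_pos'],st['time'],st['contact_force'])
f=lambda k:np.hstack([cv2.imread(f'pics/scene{k}.png')[150:220,310:380],cv2.imread(f'pics/side{k}.png')[220:290,210:280]])
cv2.imwrite('pics/c11.png',cv2.resize(np.hstack([f(9),f(11)]),None,fx=2.85,fy=2.85,interpolation=2))
E
```

```text
[0.5751 0.156  0.2989] 27.125 [-0.5082  0.5964 -3.4358]
```

View pics/c11.png

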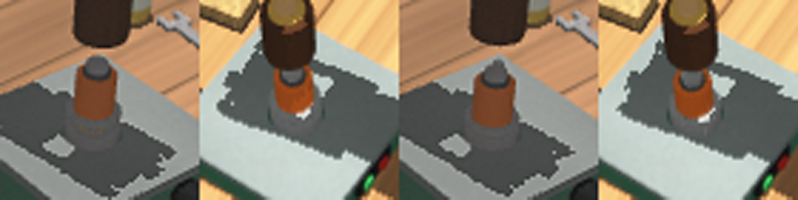

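View pics/wrist11.png

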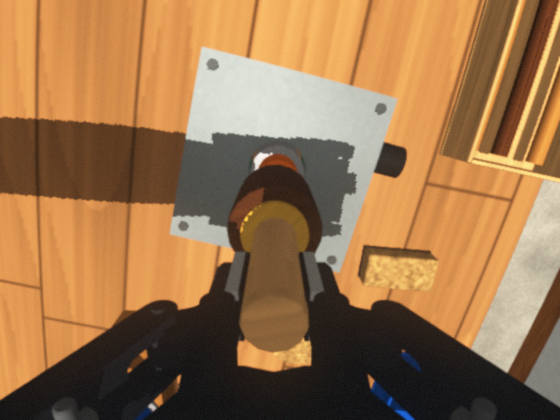

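Emit:
arm_command(increments=[[[1.5,0,0,0],[1.5,0,0,0],[1,0,0,0],[0,0,0,0],[0.1,0,0,0],[0.1,0,0,0],[0.1,0,0,0],[0.1,0,0,0],[0.1,0,0,0],[0.1,0,0,0],[0.1,0,0,0],[0.2,0,0,0],[0.2,0,0,0],[0.2,0,0,0],[0.2,0,0,0],[0,0,0,0]]])

```text
time: 29.28
eef_pos: [0.5772, 0.1563, 0.2528]
tcp_rot: [0.453, 0.542, -0.45, 0.546]
contact_force: [-5.6, -1.0, 20.0]
opening: 0.265
```

Emit:
arm_command(increments=[[[0.15,0,0,0],[0.15,0,0,0],[0,0,0,0]]])

```text
time: 29.65
eef_pos: [0.5777, 0.1564, 0.2527]
tcp_rot: [0.454, 0.542, -0.449, 0.547]
contact_force: [-7.5, -0.3, 26.3]
opening: 0.267
```

Emit:
arm_command(increments=[[[-0.5,0,0,0],[-0.7,0,0,0],[-1,0,0,0],[-2,0,0,0],[-1.7,0,0,0],[0,0,0,0],[0,0.63,4,0],[0,0.8,5.5,0],[0,0.9,5.9,0],[0,0.9,5.9,0],[0,0.6,4,0],[0,0.3,2.1,0],[0,0,0,0],[0,0,0,0],[0,0,0,0]]])

```text
time: 31.52
eef_pos: [0.6662, -0.1039, 0.3006]
tcp_rot: [0.451, 0.545, -0.451, 0.544]
contact_force: [-0.0, 0.2, -3.8]
opening: 0.266
```

```bash
python3 - <<'E'
from h import *
np.set_printoptions(precision=4,suppress=True)
st=sensors.get_state()
for c in ['wrist','scene','side']: cv2.imwrite(f'pics/{c}12.png',optics.read_camera(c))
print(st['eef_pos'],st['time'],st['contact_force'],st['opening'])
M=R.from_quat(st['tcp_rot']).as_matrix();print(M)
print(100*M.T@(np.array([.666,-.106,.118])-st['eef_pos']))
F=st['eef_pos']+[0,0,-.114];Q=np.array([.664,-.1095,.004])
overlay([(F,.029),(Q,.052),(F+[0,0,.072],.029)],{'scene':'pics/scene12.png','side':'pics/side12.png'},'pics/ov12.png',s=4,hh=250,w=200,st=st)
E
```

```text
[ 0.6662 -0.1039  0.3006] 31.525 [-0.0022  0.227  -3.775 ] 0.2656439891030526
[[ 0.0001  0.9826  0.1859]
 [ 0.0004  0.1859 -0.9826]
 [-1.      0.0002 -0.0004]]
[18.2571 -0.0598  0.2083]
```

View pics/ov12.png

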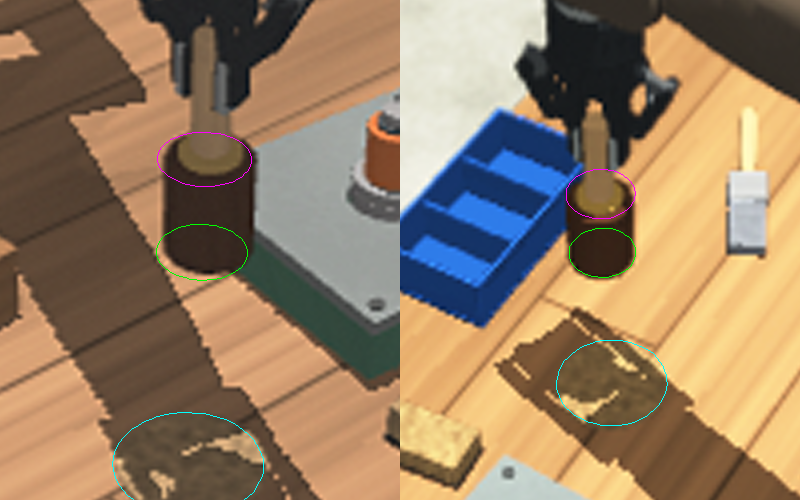

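View pics/wrist12.png

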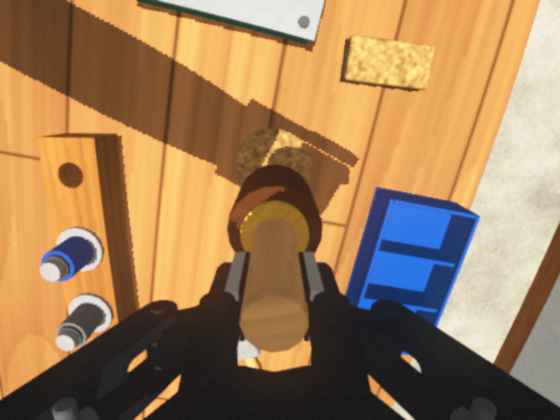

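Emit:
arm_command(increments=[[[2,-0.1,0.3,0],[4,0,0,0],[5,0,0,0],[4,0,0,0],[2,0,0,0],[0.7,0,0,0],[0,0,0,0],[0,0,0,0]]])

```text
time: 32.67
eef_pos: [0.6674, -0.1092, 0.1258]
tcp_rot: [0.452, 0.543, -0.451, 0.545]
contact_force: [-0.8, 0.2, -2.4]
opening: 0.269
```

Emit:
arm_command(increments=[[[0.1,0,0,0],[0.1,0,0,0],[0,0,0,0]]])

```text
time: 33.05
eef_pos: [0.6659, -0.1088, 0.1214]
tcp_rot: [0.452, 0.544, -0.452, 0.544]
contact_force: [0.4, 0.2, -2.4]
opening: 0.263
```

Emit:
arm_command(increments=[[[0.1,0,0,0],[0.1,0,0,0],[0,0,0,0]]])

```text
time: 33.42
eef_pos: [0.6658, -0.1087, 0.1191]
tcp_rot: [0.452, 0.544, -0.452, 0.544]
contact_force: [0.3, -0.5, -2.3]
opening: 0.269
```

Emit:
arm_command(increments=[[[0.05,0,0,0],[0,0,0,0]]])

```text
time: 33.67
eef_pos: [0.6659, -0.1088, 0.1188]
tcp_rot: [0.452, 0.544, -0.452, 0.544]
contact_force: [-0.4, -1.3, -3.6]
opening: 0.267
```

Emit:
arm_command(increments=[[[0.07,0,0,0],[0.07,0,0,0],[0,0,0,0]]])

```text
time: 34.05
eef_pos: [0.6661, -0.1089, 0.118]
tcp_rot: [0.452, 0.544, -0.452, 0.544]
contact_force: [-0.7, 0.7, -0.8]
opening: 0.269
```

Emit:
arm_command(increments=[[[0.05,0,0,0],[0,0,0,0]]])

```text
time: 34.3
eef_pos: [0.6662, -0.1089, 0.1179]
tcp_rot: [0.452, 0.544, -0.452, 0.544]
contact_force: [-1.0, -0.0, 2.5]
opening: 0.268
```

Emit:
arm_command(increments=[[[0,0,0,0],[0,0,0,0],[0,0,0,0],[0,0,0,0],[0,0,0,0],[0,0,0,0]]], grip=8.54)

```text
time: 35.05
eef_pos: [0.6659, -0.1088, 0.1169]
tcp_rot: [0.452, 0.544, -0.452, 0.544]
contact_force: [-0.7, -0.3, 0.1]
opening: 0.999
```

Emit:
arm_command(increments=[[[-2,0,0,0],[-4,0,0,0],[-5,0,0,0],[-4,0,0,0],[-2,0,0,0],[0,0,0,0],[0,0,0,0],[0,0,0,0]]])

```text
time: 36.05
eef_pos: [0.665, -0.1085, 0.284]
tcp_rot: [0.451, 0.546, -0.452, 0.543]
contact_force: [-0.5, -1.2, 0.6]
opening: 1.001
```

```bash
python3 - <<'E'
from h import *
np.set_printoptions(precision=4,suppress=True)
st=sensors.get_state()
for c in ['wrist','scene','side']: cv2.imwrite(f'pics/{c}13.png',optics.read_camera(c))
print(st['eef_pos'],st['time'],st['contact_force'],st['opening'])
F=np.array([.666,-.1085,.004]);Q=np.array([.664,-.1095,.004])
overlay([(F+[0,0,.072],.029),(Q,.052),(F+[0,0,.16],.0125)],{'scene':'pics/scene13.png','side':'pics/side13.png','wrist':'pics/wrist13.png'},'pics/ov13.png',s=4,hh=250,w=133,st=st)
N=np.array([.577,.1575,.07])
overlay([(N,.03),(N+[0,0,.004],.03)],{'scene':'pics/scene13.png','side':'pics/side13.png'},'pics/ov13b.png',s=6,hh=200,w=200,st=st)
E
```

```text
[ 0.665  -0.1085  0.284 ] 36.05 [-0.5456 -1.2472  0.6368] 1.0013145414667544
```

View pics/ov13.png

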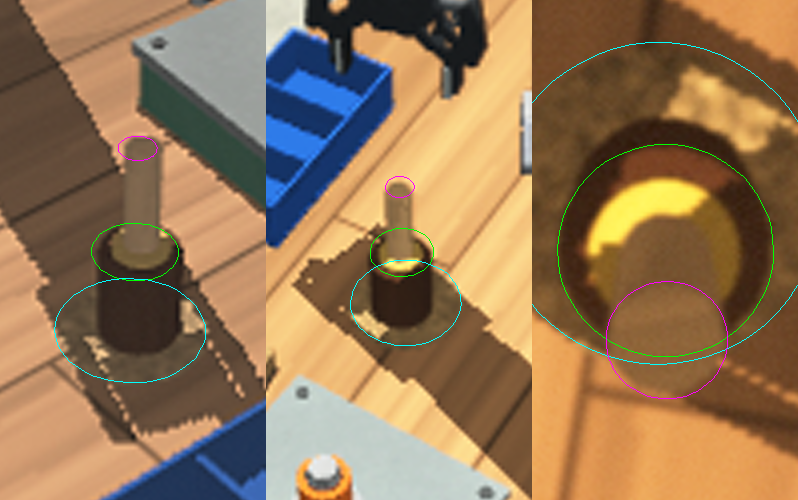

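View pics/ov13b.png

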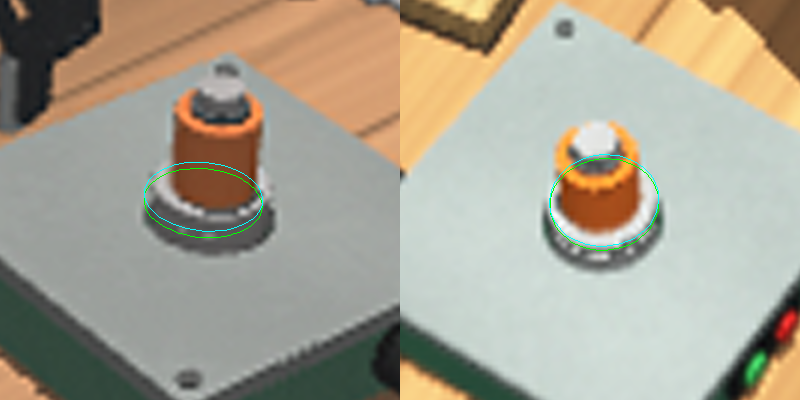

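View pics/scene13.png

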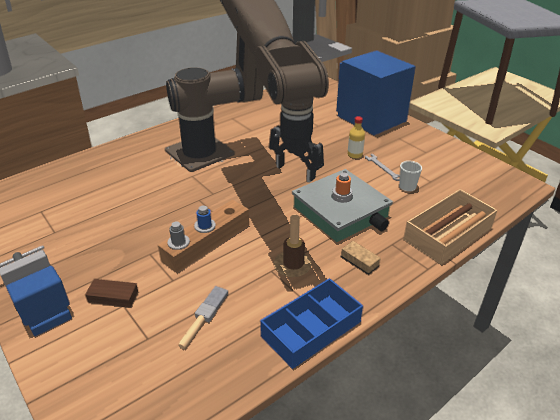

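```bash
python3 -c "
from plant import ctrl;print(ctrl.sign_off())"
```

```text
the job is handed in; nothing more can be done
None
```

The job is done and handed in at about 36 s. The orange drum is locked in the spindle nose, and the mallet stands upright on its cork mat again.

- **Placing the drum:** I lowered the drum until the socket just took part of its weight, then let go. Its flange was then about 14 mm above the nose.
- **Tapping:** With the mallet face on the nut, the drum went down about 10 mm and then stopped dead. The flange is now roughly 3 to 4 mm above the nose.
- **Final taps:** Three firm taps reached about 29, 25 and 29 N on the nut, allowing for the mallet's weight. None moved the drum by more than about 0.1 mm, which is the arm's own give. I saw the force only at the end of each move, so a brief higher peak in between can't be ruled out, but every reading stayed well below 45 N.
- **Sideways force:** The firm taps also pushed sideways with about 6 to 7.5 N because the arm flexes. The drum still stands upright in the last pictures.
- **Mallet:** It stands a few millimetres from the mat's centre, on the other side of it from where it started.
- **Other things:** In the last scene picture everything else is where it was, with the gripper open and clear of everything.
- **Disagreements:** The fixed cameras and the wrist camera differed by about 2 mm, within their stated accuracy. The trained networks placed the spindle nose wrongly and put one drum flange in the wrong spot, so I used my own fits to the pictures there.

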